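# Refit a cleaned grain mill and hold its dial down

### The job

The grain mill has just been cleaned. First set the glass lid back on the hopper so that it lies level inside the raised lip, and let go of it; then pick up the loose dial, turn it so that its D-shaped bore matches the flat on the mill's shaft, push it fully home and press it down against the spring. The mill only runs while the dial is held down, so finish with the gripper still holding the dial pressed in; never press the switch while the hopper is open, do not drop the glass lid, and leave everything else standing where it is.

Things in the scene. Friction and masses are not known exactly. Their poses are not given: they have to be found in the camera images.
- grain_mill: Electric grain mill, fixed, white, 196 x 304 mm on plan. Origin: centre of its underside on the worktop; z up, -x is the front with the flour drawer. The square tower with the round steel hopper is at its +y end (lip 156 mm up, its highest part); the lower motor housing with the shaft at its -y end, its flat top (the deck) 128 mm up.
- hopper_seat (a point): Centre of the hopper's seat, 150 mm above the worktop. The seat is a flat ring of 66 to 90 mm radius on which the lid's edge rests; round it stands a lip 6 mm high, inner radius 90.5 mm at the seat and 92.5 mm at its top, outer radius 95 mm. Behind the mill a wall shelf overhangs the worktop, from 0.58 m ahead of the robot's base axis and 0.45 m up: keep the wrist clear of it.
- glass_lid: Clear glass lid, 172 mm diameter, 59 mm tall, about 0.3 kg, lying right way up on the worktop. Origin: centre of its underside; z up. Edge up to 20 mm thick, dome up to 27 mm; on top a round knob of 38 mm diameter, 34 to 59 mm up: grip it there, from any side. Seated when its origin lies at hopper_seat, with 4.5 mm of play all round inside the lip.
- dial: Loose black dial, upright on the worktop, 32 mm tall, about 60 g: skirt 49 mm in diameter and 4 mm thick, above it a round fluted grip 34 mm in diameter (grip it from any side). Origin: centre of underside; z up; the orange pointer on its top and skirt points along +x. D-shaped bore in the underside: 18 mm deep, 13.6 mm diameter, its flat 4.0 mm from the axis on the pointer's side.
- shaft_tip (a point): Centre of the top end of the mill's upright steel D-shaft, 26 mm above the deck; sinks with the switch and turns with the shaft: z up, +x to the side with the flat. Shaft diameter 12 mm, flat 3.4 mm from the axis, end chamfered 2.5 mm. The dial fits when its x axis points the same way as this one (within 0.12 rad); fully home its origin is 18 mm below this point.
- run_switch (a joint): How far the shaft is pressed down, in m: 0 released, 0.005 at its hard stop. A spring holds it up: 4 N starts it moving, 9 N brings it to the stop; it springs back when let go.
- d_shaft (a joint): Angle of the D-shaft in the mill, in rad, counter-clockwise from above; at 0 its flat faces the mill's +x. It turns stiffly (0.06 N m) and stays where it is left.
- scoop: Bystander, loose: steel scoop lying on its back, 218 mm long. Origin: centre of its underside. Leave it alone.
- salt_shaker: Bystander, loose: salt shaker, 44 x 44 x 90 mm, upright. Origin: centre of its underside. Leave it alone.
- spice_jar: Bystander, loose: spice jar with a green cap, 46 mm diameter, 105 mm tall, upright. Origin: centre of its underside. Leave it alone.
- tea_box: Bystander, loose: black carton, 73 x 132 x 93 mm. Origin: centre of its underside. Leave it alone.
- clip_top_jar: Bystander, loose: clip-top glass jar of beans, 86 x 100 x 145 mm, upright. Origin: centre of its underside. Leave it alone.
- timer: Bystander, loose: red and white kitchen timer, 67 mm diameter, 54 mm tall. Origin: centre of its underside. Leave it alone.
- notebook: Bystander, loose: spiral notebook lying flat, 148 x 109 x 13 mm. Origin: centre of its underside. Leave it alone.
- tuna_tin: Bystander, loose: flat blue tin, 86 mm diameter, 40 mm tall. Origin: centre of its underside. Leave it alone.

How it is judged:
On the way, in this order (a step that is already met when the one before it is completed fails the run):
1. the glass lid lies level on the hopper's seat, let go, while the dial is still off the shaft (horizontal distance between glass_lid and hopper_seat below 0.008 m and z of glass_lid in the frame of hopper_seat between -0.003 and 0.003 m and angle between glass_lid's own z axis and vertical below 0.035 rad and contact force between the fingers and glass_lid below 0.05 N and linear speed of glass_lid below 0.02 m/s and not (z of dial in the frame of shaft_tip below -0.016 m and horizontal distance between dial and shaft_tip below 0.003 m and angle between the x axis of dial and the x axis of shaft_tip, either way round below 0.22 rad and angle between dial's own z axis and vertical below 0.09 rad)), for 0.3 s.
2. the dial is fully home on the shaft, flat to flat (z of dial in the frame of shaft_tip below -0.016 m and horizontal distance between dial and shaft_tip below 0.003 m and angle between the x axis of dial and the x axis of shaft_tip, either way round below 0.22 rad and angle between dial's own z axis and vertical below 0.09 rad), for 0.2 s.
At the end, for the whole second after the job is handed in: Lid on the seat (centre within 8 mm, height 3 mm, tilt 2 degrees), untouched by the robot; dial home on the shaft (16 of 18 mm or more, centred within 3 mm, aligned within 0.22 rad, tilt under 5 degrees), still held by the fingers, switch pressed in over 3.5 of 5 mm (all of step 2 and horizontal distance between glass_lid and hopper_seat below 0.008 m and z of glass_lid in the frame of hopper_seat between -0.003 and 0.003 m and angle between glass_lid's own z axis and vertical below 0.035 rad and contact force between the arm and glass_lid below 0.05 N and value of joint run_switch above 0.0035 m and contact force between the fingers and dial above 2 N); the arm keeps its last pose, push and grip.
It fails at once if the switch is pressed while the lid is not seated on the hopper (value of joint run_switch above 0.0015 m and not (horizontal distance between glass_lid and hopper_seat below 0.008 m and z of glass_lid in the frame of hopper_seat between -0.003 and 0.003 m and angle between glass_lid's own z axis and vertical below 0.035 rad)).
It fails at once if the glass lid is dropped (linear speed of glass_lid above 0.5 m/s and contact force between the fingers and glass_lid below 0.05 N).
It fails at once if a bystander is pushed or knocked over (distance of any of scoop, salt_shaker, spice_jar, tea_box, clip_top_jar, timer, notebook, tuna_tin from where it was at the start of the episode above 0.03 m).
It also fails if it takes over 70 s, if anything falls off the work surface, if the arm or the gripper's body presses on something with over 40 N, if the wrist force passes 120 N, or if a joint passes its speed limit or range.

### The arm

A 7-joint arm with a two-finger parallel gripper is mounted at the origin on a cart in front of the work surface, level with it; the furniture and walls round the work are solid. World frame = base frame: x ahead of the robot, y to its left, z up, the work surface at z = 0. Lengths are in m, angles in rad, forces in N, time in s.
With the tool pointing down it reaches from about 0.35 to 0.9 m from the base axis. Payload 8.1 kg.
Tool frame: the origin (TCP) lies at the centre of the arm's flange, where the gripper is bolted on; the fingertips stand 178 mm ahead of it and the grasp point (between the pads) lies 159 mm ahead of it; z points along the fingers, y is the line along which they close (so a half turn about z gives the same grasp; the last joint's range is limited). The gripper opens to 92 mm and grips with 3 to 60 N. Pads are 19 mm wide; open, the fingers measure 130 mm over their backs; the gripper's body (75 mm by 190 mm) begins 47 mm behind the grasp point.
Start: joints at [-1.282, 0.434, 0.025, 1.573, -0.012, 1.134, -0.075], TCP at [0.239, 0.578, 0.405] pointing down, gripper open.
Joint ranges: [-2.62, 2.62], [-0.44, 2.09], [-1.27, 1.32], [0.08, 2.57], [-1.32, 4.46], [0.12, 2], [-2.74, 2.74]. Speed limits (rad/s): [2.22, 2.22, 3.01, 3.01, 3.14, 3.14, 3.14].

### API

Orientations are given as a rotation vector (axis times angle).
In Python, from cell import arm gives the robot as it stands. The module is installed in compiled form; this text tells all that it offers.
- The arm moves only by the shell command python3 -m inch 'ROWS' [FORCE]. ROWS is text: rows parted by semicolons, each of 5 numbers parted by spaces: the shift along the tool's x, y, z in m, then the turn about the tool's z in rad, then the finger opening in m, from 0 to 0.0918. In form: x y z roll fingers; .... A call has 1 to 5 rows; each row is the pose to reach, as a shift and turn from the pose commanded when the call began, along the tool's axes at that moment; what a row does not reach only later rows make up. A row lasts 1/10 s, in which the tool goes at most 50 mm and 8.59 degrees, less where a joint would pass 70% of its speed; a pose out of reach is approached as far as the arm can. A call with a gripper value outside its range is refused whole. The fingers move at their own pace and stop on an object; FORCE is the grip in N (left out, the last holds). Time passes only in rows, so rows that repeat a pose let the fingers close. It gives the time, the measured TCP pose, the force, the opening and the grip force at its end, in the units of the state.
- arm.observe(): the state, without advancing time (a new reading comes with each control period).
- arm.get_image(name): name is "side" or "top" or "wrist"; returns the picture (420x560x3 uint8, red, green, blue); there is no depth.
- arm.get_calibration(name): a dict with "intrinsics" (3x3 intrinsics, pixels), "pose" (4x4, takes a point from camera to world coordinates). Camera axes: x right, y up, looking along -z (the intrinsics and any distortion apply to the point x, -y, -z); pixel columns grow to the right and rows downward; lengths in m; the calibration is good to about 2 mm. A picture is of the moment at which its call begins: read the wrist's pose just before it. get_calibration takes no time and is no camera call; for the wrist camera it gives the pose at the moment of the call.
- arm.sign_off(): hands the job in; it is judged then, once.
Trained networks look in the newest picture that a camera, given by its name, has taken for a name from the list of things; names that differ only in an ending like _2 or _b are one class to them, and where a whole thing is asked for, a point or a joint stands for the part that bears it (a point fixed in the world has none). Each returns a list of dicts, best first, with "conf" (0 to 1); they miss things now and then, are a little off and sometimes report something else, mostly with a low value. They report only what shows in the picture. A call takes as long as a camera call.
- arm.look_for(camera, query): "point" ([row, column] in pixels, amid what is visible of it).
- arm.silhouettes(camera, query): "region" (420x560 bool, what is visible of it) and "point" ([row, column] in pixels, amid what is visible of it).
- arm.place_of(camera, query): "point" ([row, column] in pixels: a listed point, or the origin of a listed thing).
The state is a dict: "clock": time; "joints": joint angles; "dq": joint speeds; "joint_efforts": joint torques, N m; "position": TCP position; "ee_rot": TCP orientation; "force": force on the tool from outside, world axes, zero at the start; "ft_torque": the same for the moment, N m; "width": opening from 0.0 (shut) to 1.0 (fully open); "gripper_force": force on a finger pad.
Only numpy, scipy, OpenCV 4.12 (cv2) and the standard library are available. Lean on these libraries where they do the work, as an engineer would, in place of code of your own. Each camera call takes 0.05 s, during which the arm holds its last target. There are 200 camera calls.

## Working session

There is one attempt and no reset: what is moved stays moved. The work goes in short steps, Python scripts to look and compute and a shell command to move; the robot and the scene stay as the last step left them, time stands still between calls to the robot, and variables do not carry over. Pictures are saved under pics/ and viewed, at most 10 in all, crops included, and the job is handed in when it is done.

```bash
mkdir -p pics; cat > h.py <<'E'
import numpy as np, cv2
from cell import arm
from scipy.spatial.transform import Rotation as R
def ray(cam,p,cal=None):
    c=cal or arm.get_calibration(cam); K=np.array(c["intrinsics"]);T=np.array(c["pose"])
    d=np.linalg.solve(K,[p[1],p[0],1]); d=T[:3,:3]@(d*[1,-1,-1]); return T[:3,3],d
def atz(cam,p,z,cal=None):
    o,d=ray(cam,p,cal); return o+d*(z-o[2])/d[2]
def tri(*rs):
    A=0;b=0;
    for o,d in rs:
        d=d/np.linalg.norm(d);P=np.eye(3)-np.outer(d,d);A=A+P;b=b+P@o
    return np.linalg.solve(A,b)
def proj(cam,X,cal=None):
    c=cal or arm.get_calibration(cam); K=np.array(c["intrinsics"]);T=np.array(c["pose"])
    q=T[:3,:3].T@(np.asarray(X)-T[:3,3]); q=K@(q*[1,-1,-1]); return q[[1,0]]/q[2]
E
python3 - <<'E'
from h import *
np.set_printoptions(precision=4,suppress=True)
s=arm.observe();print(s["position"],s["ee_rot"],s["clock"])
a=[]
for c in ["side","top","wrist"]:
    im=arm.get_image(c);cv2.imwrite(f"pics/{c}0.png",im[...,::-1])
    k=arm.get_calibration(c);print(c,np.array(k["pose"]),np.array(k["intrinsics"])[0])
for c in ["side","top"]:
    for q,z in [("glass_lid",0),("dial",0),("hopper_seat",.15),("shaft_tip",.154),("grain_mill",0)]:
        for r in arm.place_of(c,q)[:2]: print(c,q,r["conf"],r["point"],atz(c,r["point"],z))
E
```

```text
[0.2386 0.5774 0.404 ] [-0.6117 -3.0813  0.0023] 0.0
side [[-0.6844  0.5065 -0.5245 -0.4451]
 [-0.7291 -0.483   0.4849  0.9457]
 [-0.0077  0.7143  0.6998  1.3824]
 [ 0.      0.      0.      1.    ]] [537.9769   0.     282.9698]
top [[ 0.0296  0.9816 -0.1887  0.2301]
 [-0.9995  0.0275 -0.0134  0.0403]
 [-0.008   0.189   0.9819  1.6187]
 [ 0.      0.      0.      1.    ]] [475.361    0.     283.2299]
wrist [[ 0.381  -0.8916 -0.2448  0.174 ]
 [ 0.9246  0.3673  0.1015  0.6048]
 [-0.0006 -0.265   0.9642  0.3843]
 [ 0.      0.      0.      1.    ]] [367.0352   0.     280.4723]
side glass_lid 0.73 [287.2, 235.2] [ 0.4374  0.3418 -0.    ]
side hopper_seat 0.88 [211.8, 285.1] [0.4661 0.094  0.15  ]
side hopper_seat 0.52 [251.7, 172.0] [0.5778 0.461  0.15  ]
side grain_mill 0.68 [232.1, 294.9] [0.4792 0.0351 0.    ]
top glass_lid 0.86 [239.1, 199.3] [0.4308 0.3474 0.    ]
top dial 0.74 [240.8, 415.8] [ 0.4461 -0.3936  0.    ]
top dial 0.42 [236.9, 197.5] [0.4382 0.3541 0.    ]
top hopper_seat 0.76 [219.2, 271.9] [0.4814 0.095  0.15  ]
top grain_mill 0.71 [227.8, 290.7] [0.4789 0.0349 0.    ]
```

```bash
python3 - <<'E'
import cv2,numpy as np
s=cv2.imread("pics/side0.png");t=cv2.imread("pics/top0.png")
cv2.imwrite("pics/t1.png",cv2.resize(t[130:340,130:450],(800,525),interpolation=cv2.INTER_CUBIC))
E
```

```text
(no output)
```

View pics/t1.png

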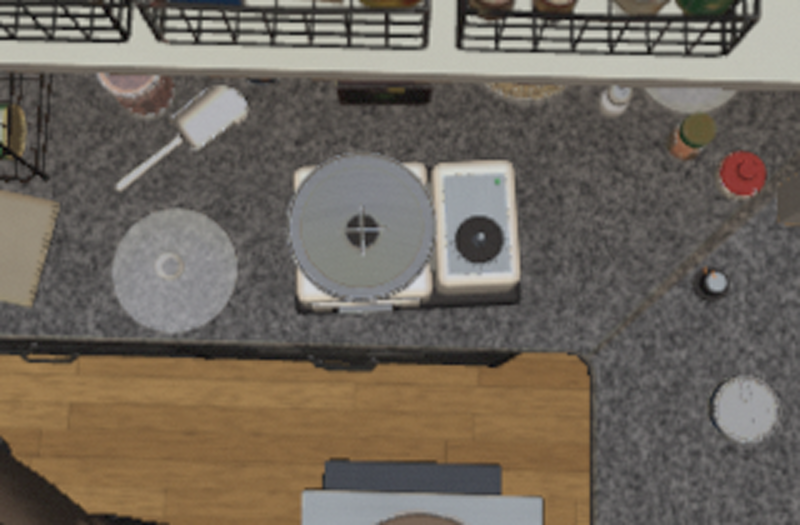

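View pics/side0.png

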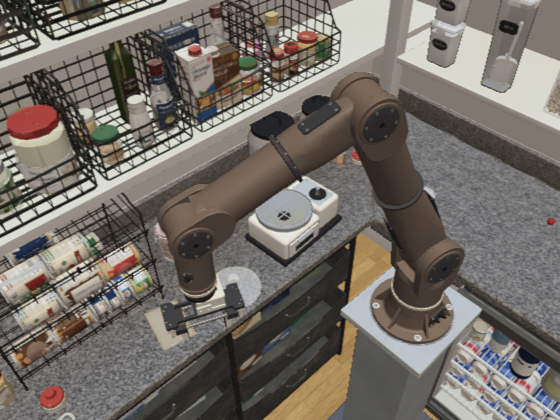

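The top crop shows the lid at crop (175,268), the hopper at (362,229), the shaft on its black ring at (480,237) and the dial at (713,282). The side view has the arm just beyond the lid. I'll move over the lid first.

```bash
python3 -m inch '-0.045 -0.023 0 0 0.0918; -0.09 -0.047 0 0 0.0918; -0.135 -0.07 0 0 0.0918; -0.18 -0.093 0 0 0.0918; -0.225 -0.117 0 0 0.0918'
python3 -m inch '-0.022 -0.011 0.02 0 0.0918; -0.044 -0.023 0.04 0 0.0918; -0.044 -0.023 0.05 0 0.0918; -0.044 -0.023 0.05 0 0.0918'
cat > look.py <<'E'
import sys
from h import *
np.set_printoptions(precision=4,suppress=True)
n=sys.argv[1]
s=arm.observe();r=R.from_rotvec(s["ee_rot"]);print(s["clock"],np.array(s["position"]),"yaw",np.arctan2(r.as_matrix()[1,0],r.as_matrix()[0,0]),"zax",r.as_matrix()[:,2])
print("F",np.array(s["force"]),"w",s["width"],"gf",s["gripper_force"])
cal=arm.get_calibration("wrist");im=arm.get_image("wrist");cv2.imwrite(f"pics/{n}.png",im[...,::-1])
for a in sys.argv[2:]:
    q,z=a.split(":");X=None
    for d in arm.place_of("wrist",q)[:2]:
        X=atz("wrist",d["point"],float(z),cal);print(q,d["conf"],d["point"],X,"tool-shift",(r.inv().apply(X-np.array(s["position"])))[:2])
E
python3 look.py w1 glass_lid:0 hopper_seat:.15
```

```text
clock: 1.15
position: [0.4007, 0.3847, 0.405]
ee_rot: [0.611, 3.081, 0.001]
force: [1.2, 0.9, 0.1]
width: 0.996
gripper_force: 0.0
clock: 1.55
position: [0.4313, 0.3478, 0.3534]
ee_rot: [-0.613, -3.08, 0.003]
force: [-0.3, 1.0, 0.1]
width: 1.003
gripper_force: 0.0
1.55 [0.4313 0.3478 0.3534] yaw 2.7485163482877804 zax [-0.002  -0.0016 -1.    ]
F [-0.2832  1.0149  0.1364] w 1.0029305551736847 gf 0.0
glass_lid 0.62 [197.8, 280.9] [0.4384 0.3454 0.    ] tool-shift [-0.0079  0.0013]
```

View pics/w1.png

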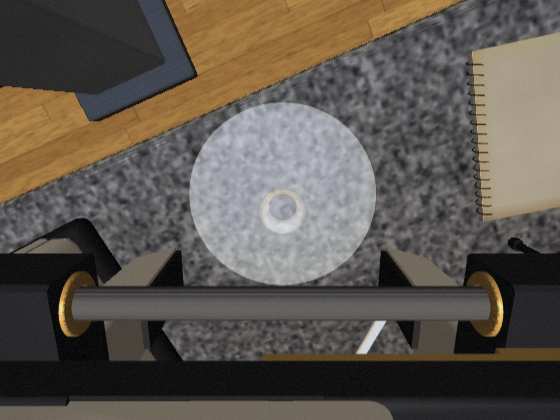

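The lid is ringed at about (193,283) with its knob at (212,283), between the open fingers. I'll work out the knob and rim centres.

```bash
python3 - <<'E'
from h import *
s=arm.observe();r=R.from_rotvec(s["ee_rot"]);p=np.array(s["position"])
for pt,z in [((193.5,283),.01),((212,283),.052),((208,283),.059)]:
    X=atz("wrist",pt,z);print(X,r.inv().apply(X-p))
E
```

```text
[0.4340995  0.35213414 0.01      ] [-0.001986    0.00312376  0.34545284]
[0.43939582 0.34958897 0.052     ] [-0.00784695  0.0028365   0.3034517 ]
[0.43459728 0.35148154 0.059     ] [-0.00268832  0.00277138  0.29645226]
```

```bash
python3 -m inch '-0.004 0.003 0.03 0 0.0918; -0.004 0.003 0.06 0 0.0918; -0.004 0.003 0.08 0 0.0918; -0.004 0.003 0.08 0 0.0918'
python3 look.py w2 glass_lid:0
python3 - <<'E'
from h import *
a=arm.silhouettes("wrist","glass_lid")
if a:
    m=a[0]["region"];y,x=np.where(m);print(a[0]["conf"],y.min(),y.max(),x.min(),x.max())
E
```

```text
clock: 2.1
position: [0.4351, 0.3501, 0.2731]
ee_rot: [-0.608, -3.08, 0.004]
force: [-0.3, -1.0, -0.2]
width: 0.998
gripper_force: 0.0
2.1 [0.4351 0.3501 0.2731] yaw 2.751705628528735 zax [-0.0027 -0.0021 -1.    ]
F [-0.318  -0.9999 -0.2449] w 0.9979683225488246 gf 0.0
glass_lid 0.89 [218.8, 278.0] [0.4382 0.3469 0.    ] tool-shift [-0.0046 -0.001 ]
0.71 95 329 156 399
```

View pics/w2.png

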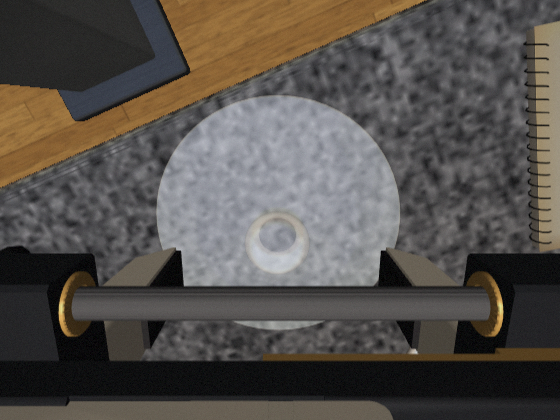

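The lid disc spans rows 95–329 and columns 157–400, with the knob at about (243,277). I'll fit it with a disc model.

```bash
cat >> h.py <<'E'
from scipy.optimize import least_squares
def disc(cal,ext,rad,z):
    """fit centre x,y (and rad scale) of level circle at height z to extents (rmin,rmax,cmin,cmax)"""
    t=np.linspace(0,2*np.pi,181);o=atz("",((ext[0]+ext[1])/2,(ext[2]+ext[3])/2),z,cal)
    def f(v):
        P=np.array([proj("",(v[0]+rad*np.cos(a),v[1]+rad*np.sin(a),z),cal) for a in t])
        e=[P[:,0].min(),P[:,0].max(),P[:,1].min(),P[:,1].max()]
        return [a-b for a,b in zip(e,ext) if b is not None]
    s=least_squares(f,o[:2]);return s.x,s.fun
E
python3 - <<'E'
from h import *
cal=arm.get_calibration("wrist");s=arm.observe();r=R.from_rotvec(s["ee_rot"]);p=np.array(s["position"])
for e,rad,z in [((95,329,157,400),.086,.0),((95,329,157,400),.086,.01),((95,329,157,400),.086,.015),((211,275,245,308),.019,.045),((211,275,245,308),.019,.055)]:
    x,f=disc(cal,e,rad,z);print(z,x,f,r.inv().apply(np.r_[x,0]-p)[:2])
E
```

```text
0.0 [0.44320926 0.34771144] [ 2.4277285  -4.08775593  3.14447804 -3.16658595] [-0.00705501 -0.00058626]
0.01 [0.44173727 0.34836583] [-0.75607617  1.41366586 -1.50058538  1.51074466] [-0.00544473 -0.00054211]
0.015 [0.441031  0.3486813] [-2.39902262  4.35250557 -3.95835543  3.98658977] [-0.00467153 -0.00051955]
0.045 [0.44357571 0.34629235] [ 2.61951827 -2.88762819  0.43334531 -0.43516715] [-0.00793454 -0.00175867]
0.055 [0.44027912 0.34774456] [ 1.27329223 -1.34121332 -1.10466092  1.10568972] [-0.0043333  -0.00167211]
```

```bash
python3 -m inch '-0.005 -0.001 0.03 0 0.0918; -0.005 -0.001 0.055 0 0.0918; -0.005 -0.001 0.063 0 0.0918; -0.005 -0.001 0.063 0 0.0918'
python3 -m inch '0 0 0 0 0.03; 0 0 0 0 0.03; 0 0 0 0 0.03; 0 0 0 0 0.03; 0 0 0 0 0.03' 30
```

```text
clock: 2.65
position: [0.4406, 0.347, 0.212]
ee_rot: [-0.611, -3.081, 0.0]
force: [0.3, 0.5, -0.4]
width: 1.005
gripper_force: 0.0
clock: 3.15
position: [0.4407, 0.3468, 0.2121]
ee_rot: [0.612, 3.081, 0.001]
force: [-0.5, 0.7, -0.8]
width: 0.614
gripper_force: 0.0
```

```bash
python3 -m inch '0 0 0 0 0.03; 0 0 0 0 0.03; 0 0 0 0 0.03; 0 0 0 0 0.03; 0 0 0 0 0.03'
python3 -m inch '0 0 -0.02 0 0.03; 0 0 -0.05 0 0.03; 0 0 -0.09 0 0.03; 0 0 -0.13 0 0.03; 0 0 -0.16 0 0.03'
```

```text
clock: 3.65
position: [0.4405, 0.3465, 0.2117]
ee_rot: [-0.612, -3.081, 0.001]
force: [-0.3, -1.2, 1.2]
width: 0.378
gripper_force: 30.0
clock: 4.15
position: [0.4406, 0.3468, 0.374]
ee_rot: [0.611, 3.081, 0.002]
force: [0.6, 0.4, -2.7]
width: 0.38
gripper_force: 30.0
```

Lid lifted. Now I'll refine the hopper and shaft positions from the first pictures.

```bash
python3 - <<'E'
import cv2,numpy as np
s=cv2.imread("pics/side0.png");t=cv2.imread("pics/top0.png")
a=cv2.resize(t[185:260,240:345],None,fx=5,fy=5,interpolation=cv2.INTER_CUBIC)
b=cv2.resize(s[175:260,242:347],None,fx=5,fy=5,interpolation=cv2.INTER_CUBIC)
a=cv2.copyMakeBorder(a,0,b.shape[0]-a.shape[0],0,0,cv2.BORDER_CONSTANT)
c=np.hstack([a,b]);print(c.shape)
cv2.imwrite("pics/ab.png",cv2.resize(c,None,fx=.76,fy=.76,interpolation=cv2.INTER_AREA))
E
```

```text
(425, 1050, 3)
```

View pics/ab.png

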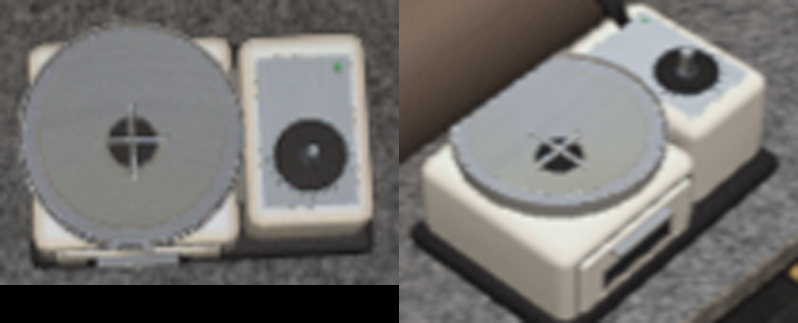

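The left half is the top view: hopper ring at columns 21–244 and rows 22–247, shaft tip at (150,312). The right half is the side view: ring at columns 449–667 with its top at row 54, shaft tip at (52,687).

```bash
python3 - <<'E'
from h import *
np.set_printoptions(precision=4,suppress=True)
T=arm.get_calibration("top");S=arm.get_calibration("side")
print(disc(T,(190.8,250,245.5,304.2),.095,.156)); 
t=np.linspace(0,2*np.pi,181)
def f(v):
    P=np.array([proj("",(v[0]+.095*np.cos(a),v[1]+.095*np.sin(a),.156),S) for a in t]);return [P[:,0].min()-189.2,P[:,1].min()-255.2,P[:,1].max()-312.5]
s=least_squares(f,[.475,.095]);print(s.x,s.fun)
print("shaft",tri(ray("",(224.5,322.1),T),ray("",(188.7,317.8),S)),atz("",(224.5,322.1),.154,T),atz("",(188.7,317.8),.154,S))
print("dial",atz("",(242.5,415.3),.03,T))
# lid check with same cams pre-lift
for c,n in (("top",T),("side",S)):
    for r in arm.place_of(c,"hopper_seat")[:1]: print(r,atz("",r["point"],.15,n))
    for r in arm.place_of(c,"shaft_tip")[:1]: print(r,atz("",r["point"],.154,n))
E
```

```text
(array([0.4781, 0.0856]), array([-0.4396,  0.3929, -1.0841,  1.0816]))
[0.4748 0.0913] [-0.0585 -0.4896  0.4882]
shaft [ 0.469  -0.0621  0.1519] [ 0.4684 -0.0621  0.154 ] [ 0.4677 -0.0602  0.154 ]
dial [ 0.4363 -0.3837  0.03  ]
{'point': [219.2, 271.9], 'conf': 0.76} [0.4814 0.095  0.15  ]
{'point': [211.8, 285.1], 'conf': 0.88} [0.4661 0.094  0.15  ]
```

```bash
python3 -m inch '0 0 -0.012 0 0.03; -0.01 -0.017 -0.012 0 0.03; -0.026 -0.045 -0.012 0 0.03; -0.046 -0.079 -0.012 0 0.03; -0.066 -0.113 -0.012 0 0.03'
python3 -m inch '-0.02 -0.034 0 0 0.03; -0.04 -0.068 0 0 0.03; -0.056 -0.096 0 0 0.03; -0.066 -0.112 0 0 0.03; -0.066 -0.112 0 0 0.03'
python3 -m inch '0 0 0 0 0.03; 0 0 0 0 0.03'
python3 look.py w3 glass_lid:0.174 hopper_seat:.15
```

```text
clock: 4.85
position: [0.4582, 0.2159, 0.3829]
ee_rot: [-0.61, -3.08, 0.002]
force: [1.2, 1.3, -3.3]
width: 0.382
gripper_force: 30.0
clock: 5.35
position: [0.4768, 0.0851, 0.3832]
ee_rot: [-0.619, -3.079, 0.003]
force: [-0.1, 1.0, -2.9]
width: 0.381
gripper_force: 30.0
clock: 5.55
position: [0.4765, 0.0894, 0.3833]
ee_rot: [-0.609, -3.081, 0.0]
force: [0.4, -0.3, -2.5]
width: 0.381
gripper_force: 30.0
5.55 [0.4765 0.0894 0.3833] yaw 2.751183933923173 zax [-0.001   0.0001 -1.    ]
F [ 0.4087 -0.2776 -2.5127] w 0.38108123346024403 gf 29.99958892352879
glass_lid 0.8 [238.5, 281.4] [0.4739 0.0918 0.174 ] tool-shift [0.003  0.0012]
```

View pics/w3.png

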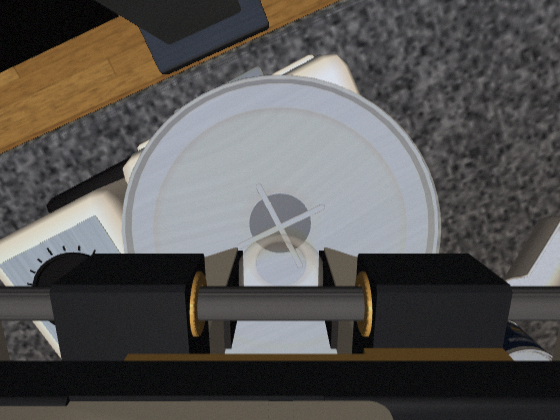

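The lid is held over the hopper. The lip's outline spans columns 124–440 with its top at row 76, and the lid edge lies nearly inside it. I'll overlay the fitted circles on an enlarged crop.

```bash
python3 - <<'E'
from h import *
np.set_printoptions(precision=4,suppress=True)
cal=arm.get_calibration("wrist");s=arm.observe();r=R.from_rotvec(s["ee_rot"]);p=np.array(s["position"])
x,f=disc(cal,(76,None,124,440),.095,.156) if 0 else (None,None)
t=np.linspace(0,2*np.pi,361)
def P(c,rad,z): return np.array([proj("",(c[0]+rad*np.cos(a),c[1]+rad*np.sin(a),z),cal) for a in t])
def g(v):
    q=P(v,.095,.156);return [q[:,0].min()-76,q[:,1].min()-124,q[:,1].max()-440]
sol=least_squares(g,p[:2]);print("hopper",sol.x,sol.fun,"tool",r.inv().apply(np.r_[sol.x,0]-p)[:2])
im=cv2.imread("pics/w3.png")
big=cv2.resize(im[60:260,110:450],None,fx=2.3,fy=2.3,interpolation=cv2.INTER_CUBIC)
L=p[:2]+r.apply([-.001,0,0])[:2]
for c,rad,z,col in [(sol.x,.066,.15,(0,0,255)),(L,.086,.172+.01,(0,255,0))]:
    q=P(c,rad,z);print(rad,q[:,0].min(),q[:,1].min(),q[:,1].max())
    for a in q[::3]: cv2.circle(big,(int((a[1]-110)*2.3),int((a[0]-60)*2.3)),1,col,-1)
cv2.imwrite("pics/w3b.png",big)
E
```

```text
hopper [0.4834 0.0883] [ 0.192  -0.9908  0.9924] tool [-0.007   0.0017]
0.066 131.2369870921473 174.70957831041625 389.2199007352494
0.086 78.30555092863138 115.3121347409745 442.7633540149879
```

View pics/w3b.png

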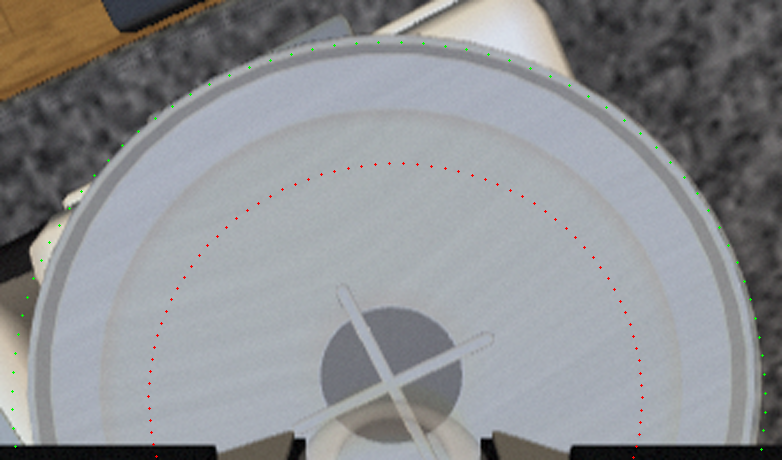

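The lid and lip outlines coincide here. I'll shift 40 mm to separate them, since the lid stays fixed in the wrist image.

```bash
python3 -m inch '-0.02 0 -0.003 0 0.03; -0.04 0 -0.003 0 0.03; -0.04 0 -0.003 0 0.03; -0.04 0 -0.003 0 0.03;-0.04 0 -0.003 0 0.03'
python3 look.py w4 glass_lid:0.174 hopper_seat:.15
```

```text
clock: 6.2
position: [0.513, 0.0737, 0.3865]
ee_rot: [-0.61, -3.081, 0.0]
force: [0.3, 0.1, -1.5]
width: 0.379
gripper_force: 30.0
6.2 [0.513  0.0737 0.3865] yaw 2.7507032748677744 zax [-0.001   0.0002 -1.    ]
F [ 0.3217  0.0879 -1.5024] w 0.37932720565707734 gf 29.999582106247544
glass_lid 0.62 [239.8, 282.2] [0.5124 0.0758 0.174 ] tool-shift [0.0011 0.0017]
```

View pics/w4.png

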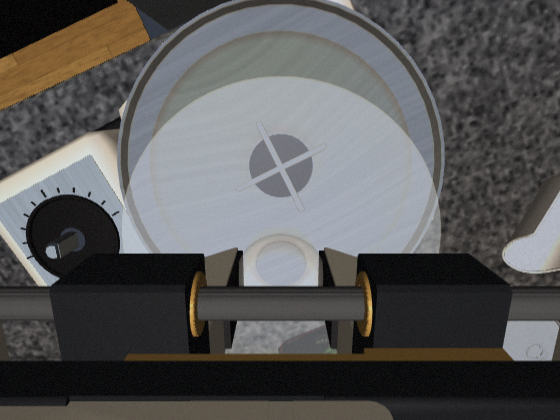

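Now they separate: the lid outline has its top at row 75 and columns about 121–441, and the hopper lip spans columns 119–444 with its top at about row 0. The shaft is at (245,65) with its flat visible.

```bash
python3 - <<'E'
from h import *
np.set_printoptions(precision=4,suppress=True)
cal=arm.get_calibration("wrist");s=arm.observe();r=R.from_rotvec(s["ee_rot"]);p=np.array(s["position"])
t=np.linspace(0,2*np.pi,361)
def fit(C,e,rad,z):
    def g(v):
        zz=v[2] if z is None else z
        q=np.array([proj("",(v[0]+rad*np.cos(a),v[1]+rad*np.sin(a),zz),C) for a in t]);return [q[:,0].min()-e[0],q[:,1].min()-e[1],q[:,1].max()-e[2]]
    sol=least_squares(g,[p[0],p[1]]+([.18] if z is None else []));return sol.x,sol.fun
x,f=fit(cal,(75,121,441),.086,None);print("lid",x,f,r.inv().apply(np.r_[x[:2],0]-p)[:2])
for z in(.1748,.18,.185):
  x,f=fit(cal,(75,121,441),.086,z);print("lid",z,x,f,r.inv().apply(np.r_[x[:2],0]-p)[:2])
x,f=fit(cal,(-1,119,444),.095,.156);print("hop w4",x,f,r.inv().apply(np.r_[x[:2],0]-p)[:2])
c3=dict(cal);T=np.array(cal["pose"]).copy();T[:3,3]+=np.array([.4765,.0894,.3833])-p;c3["pose"]=T
x,f=fit(c3,(78.3,126,435),.0925,.156);print("hop w3",x,f,r.inv().apply(np.r_[x[:2],0]-p)[:2])
# full edge fit hopper outer arc in w4
im=cv2.cvtColor(cv2.imread("pics/w4.png"),cv2.COLOR_BGR2GRAY)
print("shaft",atz("",(243,58),.154,cal))
E
```

```text
lid [0.5127 0.0748 0.18  ] [-0. -0. -0.] [0.0008 0.001 ]
lid 0.1748 [0.512  0.0752] [-0.7327  3.8451 -3.8518] [0.0016 0.001 ]
lid 0.18 [0.5127 0.0748] [-0.0045  0.0232 -0.0232] [0.0008 0.001 ]
lid 0.185 [0.5134 0.0745] [ 0.7622 -3.8297  3.8366] [-0.     0.001]
hop w4 [0.4853 0.0865] [ 0.3136 -1.6543  1.6572] [0.0305 0.0013]
hop w3 [0.4819 0.0881] [ 0.1279 -0.673   0.6742] [0.0343 0.0015]
shaft [ 0.4688 -0.0555  0.154 ]
```

```bash
python3 -m inch '0.02 0 0 0 0.03; 0.032 0 0 0 0.03; 0.032 0 0.008 0 0.03; 0.032 0 0.016 0 0.03; 0.032 0 0.016 0 0.03'
python3 look.py w5 glass_lid:0.16 | tail -3
```

```text
clock: 6.85
position: [0.4839, 0.0851, 0.3695]
ee_rot: [-0.612, -3.08, 0.002]
force: [-0.8, -0.1, -3.2]
width: 0.381
gripper_force: 30.0
6.85 [0.4839 0.0851 0.3695] yaw 2.7495705658397767 zax [-0.0016 -0.0007 -1.    ]
F [-0.7633 -0.1476 -3.2154] w 0.38136284483851257 gf 29.999556932598352
glass_lid 0.67 [237.0, 278.8] [0.48   0.0862 0.16  ] tool-shift [ 0.0038 -0.0002]
```

```bash
python3 -m inch '0 0 0.003 0 0.03; 0 0 0.006 0 0.03; 0 0 0.008 0 0.03; 0 0 0.008 0 0.03'
python3 -m inch '0 0 0.001 0 0.03; 0 0 0.001 0 0.03'
```

```text
clock: 7.35
position: [0.484, 0.0853, 0.3624]
ee_rot: [-0.612, -3.081, 0.0]
force: [0.2, -0.1, -2.8]
width: 0.383
gripper_force: 30.0
clock: 7.55
position: [0.4841, 0.0853, 0.3618]
ee_rot: [0.612, 3.081, 0.0]
force: [-0.9, -0.4, -2.3]
width: 0.38
gripper_force: 30.0
```

```bash
python3 -m inch '0 0 0.001 0 0.03; 0 0 0.001 0 0.03'
python3 -m inch '0 0 0.001 0 0.03; 0 0 0.001 0 0.03'
```

```text
clock: 7.75
position: [0.4841, 0.0853, 0.3616]
ee_rot: [0.612, 3.081, 0.001]
force: [-3.3, 0.2, 7.4]
width: 0.382
gripper_force: 30.0
clock: 7.95
position: [0.4841, 0.0852, 0.3614]
ee_rot: [0.612, 3.08, 0.002]
force: [-6.8, -1.2, 17.3]
width: 0.384
gripper_force: 30.0
```

Contact came at seat height, so the lid is inside the lip. I'll ease off and release.

```bash
python3 -m inch '0 0 -0.0015 0 0.03; 0 0 -0.0015 0 0.06; 0 0 -0.0015 0 0.0918; 0 0 -0.0015 0 0.0918; 0 0 -0.0015 0 0.0918' 
python3 -m inch '0 0 0 0 0.0918; 0 0 0 0 0.0918; 0 0 -0.02 0 0.0918; 0 0 -0.04 0 0.0918; 0 0 -0.04 0 0.0918'
python3 look.py w6 glass_lid:0.15
```

```text
clock: 8.45
position: [0.4841, 0.0853, 0.3612]
ee_rot: [0.612, 3.081, 0.0]
force: [0.6, 0.4, 0.3]
width: 0.68
gripper_force: 0.0
clock: 8.95
position: [0.4848, 0.0854, 0.4034]
ee_rot: [0.611, 3.078, 0.003]
force: [0.3, 0.0, 0.0]
width: 0.996
gripper_force: 0.0
8.95 [0.4848 0.0854 0.4034] yaw 2.749614840333914 zax [ 0.0039  0.0013 -1.    ]
F [0.2847 0.0067 0.006 ] w 0.9956118657790994 gf 0.0
glass_lid 0.79 [216.7, 277.5] [0.4829 0.0856 0.15  ] tool-shift [ 0.0027 -0.0012]
```

View pics/w6.png

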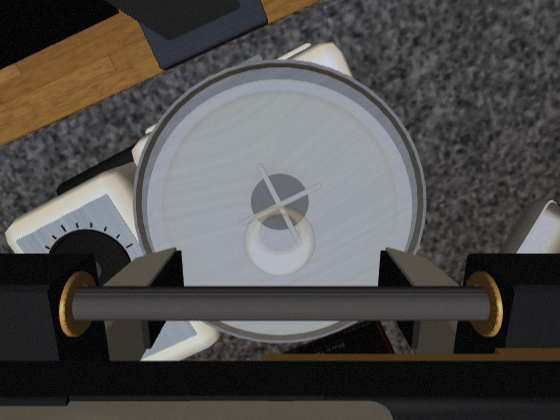

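The lid lies inside the lip: lid edge top at row 79, lip at row 59, both centred on column 280. Now I'll go over the shaft.

```bash
python3 -m inch '-0.02 -0.04 0 0 0.0918; -0.04 -0.08 0 0 0.0918; -0.06 -0.119 0.01 0 0.0918; -0.07 -0.139 0.03 0 0.0918; -0.07 -0.139 0.043 0 0.0918'
python3 -m inch '0 0 0 0 0.0918; 0 0 0 0 0.0918'
python3 look.py s1 shaft_tip:0.154
python3 - <<'E'
from h import *
print(arm.look_for("wrist","d_shaft")[:2]); print(np.round(arm.observe()["joints"],3))
for c in("top","side"):
    arm.get_image(c)
    print(c,[(d["conf"],d["point"],atz(c,d["point"],.15)) for d in arm.place_of(c,"glass_lid")[:2]],[(d["conf"],d["point"],atz(c,d["point"],0)) for d in arm.place_of(c,"dial")[:2]])
E
```

```text
clock: 9.55
position: [0.4948, -0.0739, 0.3565]
ee_rot: [-0.621, -3.078, 0.003]
force: [-0.1, -0.4, -0.6]
width: 0.998
gripper_force: 0.0
clock: 9.75
position: [0.4955, -0.0695, 0.3578]
ee_rot: [-0.611, -3.08, 0.0]
force: [-0.1, 0.8, 0.3]
width: 0.998
gripper_force: 0.0
9.75 [ 0.4955 -0.0695  0.3578] yaw 2.75023830057336 zax [-0.0015  0.0001 -1.    ]
F [-0.0879  0.7789  0.2854] w 0.9978763439100139 gf 0.0
shaft_tip 0.7 [207.1, 276.6] [ 0.4742 -0.0622  0.154 ] tool-shift [ 0.0222 -0.0013]
[{'point': [197.3, 271.1], 'conf': 0.74}]
[-0.216  0.283  0.311  1.951 -0.107  0.923  1.328]
top [(0.87, [218.7, 275.4], array([0.48330504, 0.08412054, 0.15      ])), (0.54, [168.4, 190.1], array([0.63910788, 0.36281579, 0.15      ]))] [(0.57, [240.8, 413.2], array([ 0.44585399, -0.38470036,  0.        ]))]
side [(0.9, [209.7, 281.9], array([0.48042281, 0.09484501, 0.15      ]))] [(0.49, [181.9, 381.0], array([ 0.44070159, -0.39098213,  0.        ]))]
```

```bash
python3 -m inch '-0.025 0 0.01 0 0.0918; -0.025 0 0.02 0 0.0918; -0.025 0 0.02 0 0.0918; -0.025 0 0.02 0 0.0918'
python3 look.py s2 shaft_tip:0.154
python3 - <<'E'
from h import *
a=cv2.imread("pics/s2.png")
p=[int(v) for v in proj("wrist",[.4735,-.0615,.154])];print(p)
E
python3 -m inch '0 0 -0.03 0 0.0918; 0 0 -0.06 0 0.0918; 0 0 -0.06 0 0.0918'
```

```text
clock: 10.6
position: [0.5182, -0.0793, 0.338]
ee_rot: [-0.611, -3.08, 0.0]
force: [-0.5, 0.8, -0.0]
width: 1.001
gripper_force: 0.0
10.6 [ 0.5182 -0.0793  0.338 ] yaw 2.749666744457978 zax [-0.0014  0.0001 -1.    ]
F [-0.4541  0.8426 -0.0285] w 1.0009013773448234 gf 0.0
shaft_tip 0.87 [161.4, 276.8] [ 0.4728 -0.0616  0.154 ] tool-shift [ 0.0485 -0.001 ]
[161, 277]
clock: 11.0
position: [0.5196, -0.0798, 0.4023]
ee_rot: [0.61, 3.075, 0.002]
force: [0.6, -0.2, -0.1]
width: 0.999
gripper_force: 0.0
```

```bash
python3 -m inch '-0.011 -0.045 0 0 0.0918; -0.022 -0.09 0 0 0.0918; -0.033 -0.135 0 0 0.0918; -0.044 -0.18 0 0 0.0918; -0.055 -0.225 0 0 0.0918'
python3 -m inch '-0.011 -0.045 0.02 0 0.0918; -0.022 -0.089 0.04 0 0.0918; -0.022 -0.089 0.07 0 0.0918; -0.022 -0.089 0.1 0 0.0918; -0.022 -0.089 0.12 0 0.0918'
python3 -m inch '0 0 0 0 0.0918; 0 0 0 0 0.0918'
python3 look.py d1 dial:0 timer:0 tuna_tin:0
python3 - <<'E'
from h import *
s2=cv2.imread("pics/s2.png");s1=cv2.imread("pics/s1.png");d=cv2.imread("pics/d1.png")
def cr(im,r,c,h,n): return cv2.resize(im[max(r-h,0):r+h,c-h:c+h],(n,n),interpolation=cv2.INTER_CUBIC)
q=arm.place_of("wrist","dial");print(q[:1]);p=[int(v) for v in q[0]["point"]] if q else [200,280]
c=np.hstack([cr(s2,165,277,32,400),cr(d,p[0],p[1],50,400)]);cv2.imwrite("pics/comp.png",c)
hsv=cv2.cvtColor(d,cv2.COLOR_BGR2HSV);m=cv2.inRange(hsv,(5,120,90),(25,255,255))
n,l,st,ce=cv2.connectedComponentsWithStats(m);print([(st[i],ce[i]) for i in range(1,n) if st[i,4]>8])
E
```

```text
clock: 11.5
position: [0.4829, -0.3098, 0.3983]
ee_rot: [0.611, 3.081, 0.0]
force: [0.4, -0.0, -0.8]
width: 0.999
gripper_force: 0.0
clock: 12.0
position: [0.4692, -0.3987, 0.2759]
ee_rot: [-0.612, -3.079, -0.002]
force: [0.2, -0.2, 0.2]
width: 1.001
gripper_force: 0.0
clock: 12.2
position: [0.47, -0.399, 0.2786]
ee_rot: [-0.612, -3.081, -0.0]
force: [0.1, -0.4, 0.7]
width: 0.999
gripper_force: 0.0
12.2 [ 0.47   -0.399   0.2786] yaw 2.7497335440262543 zax [-0.0002  0.0001 -1.    ]
F [ 0.0991 -0.4092  0.7489] w 0.9992704285518765 gf 0.0
dial 0.78 [162.4, 279.2] [ 0.4373 -0.3856  0.    ] tool-shift [ 0.0352 -0.0001]
timer 0.7 [354.0, 301.0] [ 0.589 -0.429  0.   ] tool-shift [-0.1215  0.0177]
[{'point': [162.4, 279.2], 'conf': 0.78}]
[(array([284, 178,  14,  14,  67], dtype=int32), array([290.86567164, 184.71641791])), (array([300, 186,   5,   6,  22], dtype=int32), array([301.72727273, 188.5       ])), (array([ 58, 273,  21,  64, 380], dtype=int32), array([ 65.62631579, 306.01842105])), (array([482, 273,  22,  64, 463], dtype=int32), array([494.68682505, 306.80561555])), (array([475, 284,   5,   2,  10], dtype=int32), array([477. , 284.5])), (array([ 263,  348,  297,   12, 2182], dtype=int32), array([429.81897342, 355.4340055 ]))]
```

View pics/comp.png

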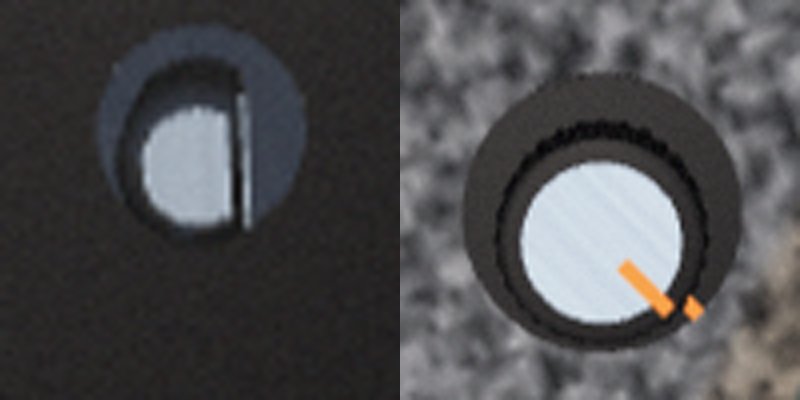

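Left: the shaft's top face as a D, its flat facing image-right with the edge near vertical at crop x≈233. Right: the dial seen square on, top-face centre at (601,243), pointer running from (627,265) to (668,313). I'll convert both to world angles.

```bash
python3 - <<'E'
from h import *
np.set_printoptions(precision=4,suppress=True)
cal=arm.get_calibration("wrist");s=arm.observe();p=np.array(s["position"]);r=R.from_rotvec(s["ee_rot"])
c2=dict(cal);T=np.array(cal["pose"]).copy();T[:3,3]+=np.array([.5182,-.0793,.338])-p;c2["pose"]=T
g=cv2.cvtColor(cv2.imread("pics/s2.png"),cv2.COLOR_BGR2GRAY).astype(float)
sub=g[133:197,245:309]
E=[]
for row in range(152,168):
    l=g[row,255:282]; b=l>140; 
    k=np.where(b)[0]
    # right edge, subpixel, of first bright run
    j=k[0]
    while l[j+1]>140 or j<k[0]+3: j+=1
    E.append((row,255+j+(l[j]-140)/(l[j]-l[j+1])))
E=np.array(E);print(E[:,1]);f=np.polyfit(E[:,0],E[:,1],1)
A=atz("",(153,np.polyval(f,153)),.154,c2);B=atz("",(166,np.polyval(f,166)),.154,c2);d=B-A
# top face centroid
n=np.array([d[1],-d[0]]);right=atz("",(160,300),.154,c2)-atz("",(160,277),.154,c2)
n*=np.sign(n@right[:2]);phs=np.arctan2(n[1],n[0])
# centre: bright face left extreme
cols=[k for row in range(156,166) for k in [255+np.where(g[row,255:282]>140)[0][0]]]
m=(A+B)/2; print("shaft flat dir",phs,"face flat mid",m,"left",min(cols),"place",m[:2]-.0034*n/np.linalg.norm(n))
def px(x,y): return (112+y/4,229+(x-400)/4)
a=atz("",px(627,265),.032,cal);b=atz("",px(668,313),.032,cal);c=atz("",px(601,243),.032,cal);e=atz("",px(694,309),.004,cal)
h=lambda v:np.arctan2(v[1],v[0])
print("dial",h(b-a),h(b-c),"top ctr",c,"skirt ctr",atz("",px(602,211),.004,cal),"skirtptr",h((e-c)[:2]))
print("tool",r.inv().apply(c-p),r.inv().apply(atz("",px(602,211),.004,cal)-p))
E
```

```text
Traceback (most recent call last):
IndexError: index 27 is out of bounds for axis 0 with size 27
```

```bash
python3 - <<'E'
from h import *
np.set_printoptions(precision=4,suppress=True)
cal=arm.get_calibration("wrist");s=arm.observe();p=np.array(s["position"]);r=R.from_rotvec(s["ee_rot"])
c2=dict(cal);T=np.array(cal["pose"]).copy();T[:3,3]+=np.array([.5182,-.0793,.338])-p;c2["pose"]=T
g=cv2.cvtColor(cv2.imread("pics/s2.png"),cv2.COLOR_BGR2GRAY).astype(float)
E=[];S=[]
for row in range(152,168):
    j=275
    while g[row,j]>115: j+=1
    E.append((row,j-1+(g[row,j-1]-115)/(g[row,j-1]-g[row,j])))
    j=283+np.argmax(g[row,281:290])-2; w=g[row,j-1:j+2]; S.append((row,(w*np.arange(j-1,j+2)).sum()/w.sum()))
E=np.array(E);print(E[:,1],np.array(S)[:,1]);f=np.polyfit(E[2:-2,0],E[2:-2,1],1)
A=atz("",(153,np.polyval(f,153)),.154,c2);B=atz("",(166,np.polyval(f,166)),.154,c2);d=B-A
n=np.array([d[1],-d[0]]);right=atz("",(160,300),.154,c2)-atz("",(160,277),.154,c2)
n*=np.sign(n@right[:2]);n/=np.linalg.norm(n);m=(A+B)/2
print("shaft flat dir",np.arctan2(n[1],n[0]),"mid",m, "ctr",atz("",(133+165/6.25,245+195/6.25),.154,c2))
def px(x,y): return (112+y/4,229+(x-400)/4)
a=atz("",px(627,265),.032,cal);b=atz("",px(668,313),.032,cal);c=atz("",px(601,243),.032,cal);k=atz("",px(602,211),.004,cal)
h=lambda v:np.arctan2(v[1],v[0])
print("dial",h(b-a),h(b-c),"top ctr",c,"skirt ctr",k)
print("tool",r.inv().apply(c-p),r.inv().apply(k-p))
E
```

```text
[280.9437 281.0886 281.04   281.0658 281.2268 281.2936 281.3113 281.2661
 281.4016 281.4348 281.4429 281.4476 281.4384 281.4394 281.5167 281.2889] [283.8921 280.6136 280.6071 280.6136 280.6182 280.6194 280.6356 283.9821
 280.6404 280.6434 280.6436 280.6419 280.6314 280.6538 280.7167 280.7364]
shaft flat dir 1.217619256701192 mid [ 0.4734 -0.0597  0.154 ] ctr [ 0.4725 -0.0618  0.154 ]
dial 0.31254949983805297 0.3683826182119213 top ctr [ 0.4403 -0.3869  0.032 ] skirt ctr [ 0.4394 -0.3864  0.004 ]
tool [0.033  0.     0.2474] [0.034  0.0001 0.2754]
```

```bash
python3 -m inch '0.017 0 0 -0.14 0.0918; 0.033 0 0 -0.28 0.0918; 0.033 0 0 -0.42 0.0918; 0.033 0 0 -0.56 0.0918; 0.033 0 0 -0.70 0.0918'
python3 -m inch '0 0 0 -0.14 0.0918; 0 0 0 -0.28 0.0918; 0 0 0 -0.39 0.0918; 0 0 0 -0.39 0.0918; 0 0 0 -0.39 0.0918'
python3 look.py d2 dial:0
cat > dialfit.py <<'E'
from h import *
import sys
np.set_printoptions(precision=4,suppress=True)
d=cv2.imread(f"pics/{sys.argv[1]}.png");cal=arm.get_calibration("wrist");s=arm.observe();p=np.array(s["position"]);r=R.from_rotvec(s["ee_rot"])
z0=float(sys.argv[2])
hsv=cv2.cvtColor(d,cv2.COLOR_BGR2HSV);m=cv2.inRange(hsv,(5,100,90),(25,255,255));m[272:]=0
w=cv2.inRange(hsv,(0,0,150),(180,80,255));w[275:]=0
n,l,st,ce=cv2.connectedComponentsWithStats(cv2.bitwise_or(m,w))
i=[i for i in range(1,n) if st[i,4]>300]; print([(st[k],ce[k]) for k in i])
for k in i:
    cs,_=cv2.findContours((l==k).astype(np.uint8),0,1);c=cv2.convexHull(max(cs,key=cv2.contourArea))
    (x,y),ax,an=cv2.fitEllipse(c);C=atz("",(y,x),z0+.032,cal)
    print("top ctr",C,"tool",r.inv().apply(C-p)[:2],ax)
    n2,l2,s2,c2=cv2.connectedComponentsWithStats(m)
    for q in range(1,n2):
        if s2[q,4]>8:
            ys,xs=np.where(l2==q);z=z0+(.032 if s2[q,4]>35 else .004)
            P=np.array([atz("",(a,b),z0+.032,cal)[:2] for a,b in zip(ys,xs)]);mm=P.mean(0)
            v=np.linalg.svd(P-mm)[2][0]; v*=np.sign(v@(mm-C[:2]))
            print("orange",s2[q],"dir ctr",np.arctan2(*(mm-C[:2])[::-1]),"axis",np.arctan2(v[1],v[0]))
E
python3 dialfit.py d2 0
```

```text
clock: 12.95
position: [0.4396, -0.3865, 0.2791]
ee_rot: [-0.491, 3.102, -0.002]
force: [0.4, 0.0, -0.5]
width: 1.003
gripper_force: 0.0
clock: 13.45
position: [0.4387, -0.3875, 0.2784]
ee_rot: [-1.066, 2.955, 0.0]
force: [-0.5, 0.4, 0.3]
width: 1.003
gripper_force: 0.0
13.45 [ 0.4387 -0.3875  0.2784] yaw -2.4490593504137155 zax [ 0.0005  0.0004 -1.    ]
F [-0.4602  0.3713  0.3237] w 1.0031852124309322 gf 0.0
dial 0.81 [210.6, 285.7] [ 0.4367 -0.3849  0.    ] tool-shift [0.     0.0033]
[(array([ 368,    0,  137,   42, 3985], dtype=int32), array([433.2314,  16.8489])), (array([ 264,  207,   38,   40, 1140], dtype=int32), array([282.2211, 225.0702])), (array([541, 213,  19,  41, 549], dtype=int32), array([551.8251, 237.1785]))]
top ctr [ 0.282  -0.4069  0.032 ] tool [0.1332 0.0851] (98.16706085205078, 138.03231811523438)
orange [541 213  19  41 549] dir ctr 1.264223291695466 axis 0.7465146341595208
orange [274 232   8  15  62] dir ctr 0.14814791126593185 axis 0.37270544248489584
top ctr [ 0.4396 -0.3859  0.032 ] tool [-0.0014  0.0005] (37.16334915161133, 40.29557418823242)
orange [541 213  19  41 549] dir ctr 2.221075691675905 axis 0.7465146341595208
orange [274 232   8  15  62] dir ctr 0.4014497890319217 axis 0.37270544248489584
top ctr [ 0.3283 -0.2447  0.032 ] tool [-0.0062  0.1802] (26.205827713012695, 54.68940734863281)
orange [541 213  19  41 549] dir ctr -0.23742395881673986 axis 0.7465146341595208
orange [274 232   8  15  62] dir ctr -0.8519590989887181 axis 0.37270544248489584
```

```bash
python3 -m inch '-0.001 0.0005 0.03 0 0.0918; -0.001 0.0005 0.06 0 0.0918; -0.001 0.0005 0.085 0 0.0918; -0.001 0.0005 0.094 0 0.0918; -0.001 0.0005 0.094 0 0.0918'
python3 -m inch '0 0 0 0 0.03; 0 0 0 0 0.03; 0 0 0 0 0.03; 0 0 0 0 0.03; 0 0 0 0 0.03' 40
python3 -m inch '0 0 0 0 0.03; 0 0 0 0 0.03; 0 0 0 0 0.03; 0 0 0 0 0.03; 0 0 0 0 0.03'
```

```text
clock: 14.05
position: [0.44, -0.3848, 0.1832]
ee_rot: [1.074, -2.95, -0.002]
force: [-0.4, -0.3, 1.0]
width: 0.998
gripper_force: 0.0
clock: 14.55
position: [0.4399, -0.3856, 0.1847]
ee_rot: [-1.074, 2.952, -0.001]
force: [0.4, 0.7, 0.6]
width: 0.618
gripper_force: 0.0
clock: 15.05
position: [0.4399, -0.3854, 0.1842]
ee_rot: [1.074, -2.952, -0.0]
force: [-0.7, 0.3, -0.6]
width: 0.36
gripper_force: 40.0
```

```bash
python3 -m inch '0 0 -0.03 0 0.03; 0 0 -0.07 0 0.03; 0 0 -0.12 0 0.03; 0 0 -0.17 0 0.03; 0 0 -0.2 0 0.03'
python3 -m inch '0 0 0 -0.14 0.03; 0 0 0 -0.28 0.03; 0 0 0 -0.42 0.03; 0 0 0 -0.56 0.03; 0 0 0 -0.70 0.03'
python3 -m inch '0 0 0 -0.14 0.03; 0 0 0 -0.14 0.03; 0 0 0 -0.14 0.03'
python3 look.py d3 dial:0.215
python3 dialfit.py d3 0.2158; python3 -c "
from h import *
print(np.round(arm.observe()['joints'],3))"
```

```text
clock: 15.55
position: [0.4404, -0.3854, 0.3883]
ee_rot: [-1.074, 2.95, -0.006]
force: [1.0, -0.5, -0.8]
width: 0.362
gripper_force: 40.0
clock: 16.05
position: [0.4517, -0.3676, 0.3542]
ee_rot: [1.817, -2.504, 0.029]
force: [-0.3, -2.3, -2.5]
width: 0.359
gripper_force: 40.0
clock: 16.35
position: [0.4693, -0.3269, 0.3382]
ee_rot: [1.958, -2.372, 0.063]
force: [-0.2, 0.8, -1.3]
width: 0.366
gripper_force: 40.0
16.35 [ 0.4693 -0.3269  0.3382] yaw -1.7609391108672432 zax [-0.0239 -0.073  -0.997 ]
F [-0.2142  0.8231 -1.2846] w 0.36551890612248983 gf 39.99958867803798
dial 0.6 [257.0, 283.1] [ 0.4613 -0.3626  0.215 ] tool-shift [ 0.0271 -0.0001]
[(array([253,   0,  53,  37, 723], dtype=int32), array([281.0443,  14.018 ])), (array([  461,     0,    99,   126, 10163], dtype=int32), array([512.8914,  61.413 ])), (array([ 345,   23,  126,  101, 2082], dtype=int32), array([397.2531,  75.5768])), (array([ 192,   58,   88,   88, 1687], dtype=int32), array([229.4292, 105.1559])), (array([382,  88,  29,  32, 339], dtype=int32), array([394.6873, 101.5546])), (array([254,  92,  59,  49, 839], dtyp
[... 6487 characters left out ...]
  16] dir ctr -2.9545653242177123 axis 1.8459974860507073
orange [  58  210   58   54 1794] dir ctr -3.0149211002383507 axis -2.777551807583427
orange [  0 239  46  33 942] dir ctr -2.295809919045538 axis 2.8134841876825596
top ctr [ 0.4615 -0.3681  0.2478] tool [ 0.0336 -0.0009] (44.585289001464844, 57.27369689941406)
orange [449  74   4   5  11] dir ctr -2.421344169191998 axis -1.9053496215156536
orange [449  82   4   7  16] dir ctr -2.44327539504147 axis -1.2955951675390858
orange [  58  210   58   54 1794] dir ctr -0.453124169025955 axis 0.3640408460063663
orange [  0 239  46  33 942] dir ctr -0.3049794707326202 axis -0.32810846590723364
[ 1.274  0.754 -1.266  1.733  0.832  1.282  2.741]
```

The roll ran joint 7 and joint 3 into their limits, so this grip yaw can't reach the final angle. I'll turn back, set the dial down and regrip about half a turn round.

```bash
python3 -m inch '0 0 0 0.14 0.03; 0 0 0 0.28 0.03; 0 0 0 0.42 0.03; 0 0 0 0.56 0.03; 0 0 0 0.7 0.03'
python3 -m inch '0 0 0 0 0.03; 0 0 0 0 0.03'
python3 -c "
from h import *
s=arm.observe();r=R.from_rotvec(s['ee_rot']).as_matrix();print(np.round(s['joints'],3),np.round(r,3))"
```

```text
clock: 16.95
position: [0.469, -0.3285, 0.3395]
ee_rot: [1.019, -2.922, 0.098]
force: [-0.8, -0.4, -0.8]
width: 0.362
gripper_force: 40.0
clock: 17.15
position: [0.4691, -0.3281, 0.3393]
ee_rot: [1.034, -2.916, 0.098]
force: [-0.3, 0.2, -1.0]
width: 0.358
gripper_force: 40.0
[ 1.217  0.667 -1.118  1.737  0.729  1.193  2.13 ] [[-0.776 -0.631 -0.023]
 [-0.628  0.775 -0.075]
 [ 0.065 -0.044 -0.997]]
```

The commanded tool is now tilted 0.078 rad and rows cannot undo that. The tilt is almost perpendicular to world x. If I set the dial flat on the worktop already at its final yaw and grip it with the fingers closing along x, it will stay upright. First I'll check the neighbours.

```bash
cat > rows.py <<'E'
# tool-axes shift for a world target of the TCP:  rows.py x y z
import sys
from h import *
s=arm.observe();r=R.from_rotvec(s["ee_rot"]);M=r.as_matrix()
d=np.array([float(a) for a in sys.argv[1:4]])-np.array(s["position"])
print("shift",np.round(r.inv().apply(d),4),"yaw",round(float(np.arctan2(M[1,0],M[0,0])),3),"zax",np.round(M[:,2],4),"closing",np.round(M[:,1],3),"j",np.round(s["joints"],2))
E
python3 rows.py .444 -.328 .188; python3 - <<'E'
from h import *
arm.get_image("top")
for q,z in [("salt_shaker",0),("spice_jar",0),("timer",0),("tuna_tin",0),("clip_top_jar",0),("tea_box",0)]:
    for d in arm.place_of("top",q)[:1]: print(q,d["conf"],np.round(atz("top",d["point"],z),3))
E
```

```text
shift [0.0097 0.0225 0.1514] yaw -2.461 zax [-0.0226 -0.0748 -0.9969] closing [-0.631  0.775 -0.044] j [ 1.22  0.67 -1.12  1.74  0.73  1.19  2.13]
salt_shaker 0.68 [ 0.678 -0.249  0.   ]
spice_jar 0.58 [ 0.627 -0.355  0.   ]
timer 0.4 [0.677 0.392 0.   ]
tuna_tin 0.94 [ 0.268 -0.42   0.   ]
clip_top_jar 0.74 [0.675 0.407 0.   ]
tea_box 0.91 [0.709 0.07  0.   ]
```

```bash
python3 -m inch '0.005 0.011 0.04 0 0.03; 0.01 0.022 0.08 0 0.03; 0.01 0.022 0.12 0 0.03; 0.01 0.022 0.145 0 0.03; 0.01 0.022 0.151 0 0.03'
python3 -m inch '0 0 0 0 0.03; 0 0 0 0 0.05; 0 0 0 0 0.0918; 0 0 0 0 0.0918; 0 0 0 0 0.0918'
python3 -m inch '0 0 0 0 0.0918; 0 0 0 0 0.0918; 0 0 0 0 0.0918; 0 0 -0.04 0 0.0918; 0 0 -0.09 0 0.0918'
python3 look.py d4 dial:0
python3 rows.py .444 -.328 .188
```

```text
clock: 18.0
position: [0.4429, -0.3278, 0.1851]
ee_rot: [1.03, -2.914, 0.09]
force: [-3.8, -0.2, 8.2]
width: 0.362
gripper_force: 40.0
clock: 18.5
position: [0.4444, -0.3279, 0.1886]
ee_rot: [1.03, -2.918, 0.098]
force: [0.8, 0.0, -0.6]
width: 0.66
gripper_force: 0.0
clock: 19.0
position: [0.4453, -0.3211, 0.2767]
ee_rot: [1.03, -2.915, 0.09]
force: [0.8, -1.0, -0.3]
width: 0.996
gripper_force: 0.0
19.0 [ 0.4453 -0.3211  0.2767] yaw -2.463479305203345 zax [-0.0266 -0.0707 -0.9971]
F [ 0.7731 -1.033  -0.2615] w 0.9959783965312975 gf 0.0
dial 0.84 [209.4, 280.3] [ 0.4375 -0.3419  0.    ] tool-shift [ 0.0011 -0.0007]
shift [0.0026 0.0017 0.0956] yaw -2.463 zax [-0.0154 -0.0769 -0.9969] closing [-0.629  0.776 -0.05 ] j [ 1.22  0.7  -1.08  1.85  0.8   1.07  2.06]
```

```bash
for i in 1 2 3 4; do :; done
python3 -m inch '0 0 0 0.14 0.0918; 0 0 0 0.28 0.0918; 0 0 0 0.42 0.0918; 0 0 0 0.56 0.0918; 0 0 0 0.7 0.0918'
python3 -m inch '0 0 0 0.14 0.0918; 0 0 0 0.28 0.0918; 0 0 0 0.42 0.0918; 0 0 0 0.56 0.0918; 0 0 0 0.7 0.0918'
python3 -m inch '0 0 0 0.14 0.0918; 0 0 0 0.28 0.0918; 0 0 0 0.42 0.0918; 0 0 0 0.56 0.0918; 0 0 0 0.7 0.0918'
python3 -m inch '0 0 0 0.14 0.0918; 0 0 0 0.28 0.0918; 0 0 0 0.42 0.0918; 0 0 0 0.56 0.0918; 0 0 0 0.7 0.0918'
python3 -m inch '0 0 0 0.14 0.0918; 0 0 0 0.28 0.0918; 0 0 0 0.42 0.0918; 0 0 0 0.56 0.0918; 0 0 0 0.6 0.0918'
python3 -m inch '0 0 0 0 0.0918; 0 0 0 0 0.0918'
python3 look.py d5 dial:0
python3 rows.py .444 -.328 .188; python3 dialfit.py d5 0 | grep -A9 'tool \[ *-\?0.0[0-2]'
```

```text
clock: 19.6
position: [0.4461, -0.3211, 0.2774]
ee_rot: [-0.041, -3.117, 0.115]
force: [-0.6, 0.5, -0.3]
width: 1.0
gripper_force: 0.0
clock: 20.1
position: [0.4461, -0.3211, 0.2773]
ee_rot: [1.114, 2.93, -0.121]
force: [0.2, 0.4, 0.6]
width: 0.998
gripper_force: 0.0
clock: 20.6
position: [0.4461, -0.321, 0.2773]
ee_rot: [2.034, 2.351, -0.11]
force: [0.1, 0.3, -0.1]
width: 1.003
gripper_force: 0.0
clock: 21.1
position: [0.4461, -0.321, 0.2773]
ee_rot: [2.698, 1.501, -0.087]
force: [-1.4, 0.0, -0.2]
width: 1.001
gripper_force: 0.0
clock: 21.6
position: [0.4462, -0.3209, 0.2774]
ee_rot: [3.008, 0.635, -0.058]
force: [0.4, 0.6, -0.2]
width: 0.998
gripper_force: 0.0
clock: 21.8
position: [0.4462, -0.321, 0.2774]
ee_rot: [3.005, 0.645, -0.059]
force: [1.0, 0.4, -0.1]
width: 1.0
gripper_force: 0.0
21.8 [ 0.4462 -0.321   0.2774] yaw 0.4210928290745756 zax [-0.0232 -0.0736 -0.997 ]
F [ 1.0336  0.3636 -0.0957] w 1.0002723193558833 gf 0.0
dial 0.95 [213.9, 281.5] [ 0.4401 -0.3425  0.    ] tool-shift [-0.0001  0.0011]
shift [-0.0002  0.0002  0.0897] yaw 0.42 zax [-0.0231 -0.0735 -0.997 ] closing [ 0.41  -0.91   0.058] j [ 0.69  0.47 -0.26  1.9   0.27  0.8  -0.88]
top ctr [ 0.4975 -0.4112  0.032 ] tool [0.0226 0.0889] (19.832796096801758, 51.187583923339844)
orange [281 182   5  12  52] dir ctr 1.9475337339246341 axis 0.3780254678907393
orange [283 207   5  16  68] dir ctr 2.1503786411965877 axis -2.7642657521120353
top ctr [ 0.4411 -0.3417  0.032 ] tool [-0.0004  0.0025] (37.14013671875, 39.71217346191406)
orange [281 182   5  12  52] dir ctr 0.45284373058358934 axis 0.3780254678907393
orange [283 207   5  16  68] dir ctr 0.36766516479090533 axis 0.37732690147775794
```

```bash
python3 -m inch '0 0.001 0.03 0 0.0918; 0 0.001 0.06 0 0.0918; 0 0.001 0.085 0 0.0918; 0 0.001 0.093 0 0.0918; 0 0.001 0.093 0 0.0918'
python3 -m inch '0 0 0 0 0.03; 0 0 0 0 0.03; 0 0 0 0 0.03; 0 0 0 0 0.03; 0 0 0 0 0.03' 30
python3 -m inch '0 0 0 0 0.03; 0 0 0 0 0.03; 0 0 0 0 0.03; 0 0 0 0 0.03; 0 0 0 0 0.03'
python3 -m inch '0 0 -0.006 0 0.03; 0 0 -0.006 -0.14 0.03; 0 0 -0.006 -0.28 0.03; 0 0 -0.006 -0.42 0.03; 0 0 -0.006 -0.56 0.03'
python3 -m inch '0 0 0 -0.14 0.03; 0 0 0 -0.275 0.03; 0 0 0 -0.275 0.03; 0 0 0.005 -0.275 0.03; 0 0 0.005 -0.275 0.03'
python3 rows.py .444 -.328 .188
```

```text
clock: 22.4
position: [0.4441, -0.3288, 0.184]
ee_rot: [3.007, 0.643, -0.061]
force: [-0.4, 0.3, 0.7]
width: 0.994
gripper_force: 0.0
clock: 22.9
position: [0.4446, -0.329, 0.1853]
ee_rot: [3.006, 0.642, -0.057]
force: [0.3, -0.5, 1.0]
width: 0.611
gripper_force: 0.0
clock: 23.4
position: [0.4445, -0.3289, 0.185]
ee_rot: [3.006, 0.642, -0.058]
force: [-0.9, 1.0, 4.5]
width: 0.364
gripper_force: 29.8
clock: 23.9
position: [0.4447, -0.3286, 0.1911]
ee_rot: [2.718, 1.461, -0.085]
force: [0.2, -1.0, -1.8]
width: 0.368
gripper_force: 29.7
clock: 24.4
position: [0.4446, -0.3291, 0.1857]
ee_rot: [2.506, 1.813, -0.096]
force: [0.8, 0.6, 0.4]
width: 0.364
gripper_force: 29.8
shift [ 0.0006 -0.0009 -0.0024] yaw 1.252 zax [-0.0226 -0.074  -0.997 ] closing [ 0.95  -0.313  0.002] j [ 0.82  0.63 -0.43  1.94  0.54  0.67 -0.29]
```

```bash
python3 -m inch '0 0 0 0 0.05; 0 0 0 0 0.0918; 0 0 0 0 0.0918; 0 0 0 0 0.0918; 0 0 0 0 0.0918'
python3 -m inch '0 0 0 0 0.0918; 0 0 0 0 0.0918; 0 0 -0.04 0 0.0918; 0 0 -0.09 0 0.0918; 0 0 -0.09 0 0.0918'
python3 -m inch '0 0 0 0 0.0918; 0 0 0 0 0.0918'
python3 look.py d6 dial:0; python3 dialfit.py d6 0 | grep -A9 'tool \[ *-\?0.0[0-1]'
```

```text
clock: 24.9
position: [0.4445, -0.3288, 0.1859]
ee_rot: [2.504, 1.817, -0.096]
force: [0.2, 0.7, -0.2]
width: 0.752
gripper_force: 0.0
clock: 25.4
position: [0.449, -0.3222, 0.2813]
ee_rot: [2.497, 1.813, -0.089]
force: [0.9, -0.1, -0.2]
width: 1.001
gripper_force: 0.0
clock: 25.6
position: [0.4459, -0.3223, 0.2748]
ee_rot: [2.505, 1.818, -0.097]
force: [0.3, 0.3, -0.3]
width: 1.0
gripper_force: 0.0
25.6 [ 0.4459 -0.3223  0.2748] yaw 1.2553751965610367 zax [-0.0244 -0.0732 -0.997 ]
F [ 0.3022  0.2807 -0.2686] w 0.9997215676116005 gf 0.0
top ctr [ 0.4412 -0.3414  0.032 ] tool [-0.0011  0.0017] (37.40041732788086, 40.29408264160156)
orange [  0 100  51  28 856] dir ctr 2.3715776911837367 axis 3.081475426752609
orange [531 117  29  47 984] dir ctr 0.032321664864456624 axis 1.5696678267522837
orange [537 161  23  19 259] dir ctr -0.07676743141996424 axis -0.8117842974742527
orange [281 182   5  13  57] dir ctr 1.225917022096789 axis 1.2124222980903916
orange [280 208   6  17  66] dir ctr 1.1930866353340561 axis 1.1991260027528368
top ctr [ 0.584 -0.397  0.032] tool [-0.0097  0.1547] (24.779897689819336, 81.31468200683594)
orange [  0 100  51  28 856] dir ctr 2.562643462245983 axis 3.081475426752609
orange [531 117  29  47 984] dir ctr 1.2114299569701565 axis 1.5696678267522837
orange [537 161  23  19 259] dir ctr 1.0771088573964513 axis 2.3298083561155405
orange [281 182   5  13  57] dir ctr 2.5932327727195412 axis 1.2124222980903916
orange [280 208   6  17  66] dir ctr 2.7105108854550024 axis 1.1991260027528368
```

The dial now stands flat at yaw 1.205 against 1.21 for the shaft. Regripping it at this yaw.

```bash
python3 -m inch '0 0.0015 0.03 0 0.0918; 0 0.0015 0.06 0 0.0918; 0 0.0015 0.083 0 0.0918; 0 0.0015 0.091 0 0.0918; 0 0.0015 0.091 0 0.0918'
python3 -m inch '0 0 0 0 0.03; 0 0 0 0 0.03; 0 0 0 0 0.03; 0 0 0 0 0.03; 0 0 0 0 0.03' 40
python3 -m inch '0 0 0 0 0.03; 0 0 0 0 0.03; 0 0 0 0 0.03; 0 0 0 0 0.03; 0 0 0 0 0.03'
python3 rows.py .446 -.329 .35
```

```text
clock: 26.2
position: [0.4454, -0.3291, 0.1834]
ee_rot: [2.506, 1.82, -0.098]
force: [0.1, -0.2, -0.4]
width: 1.0
gripper_force: 0.0
clock: 26.7
position: [0.446, -0.3295, 0.1853]
ee_rot: [2.503, 1.817, -0.096]
force: [-0.5, 0.2, 0.5]
width: 0.618
gripper_force: 0.0
clock: 27.2
position: [0.4459, -0.3294, 0.1849]
ee_rot: [2.504, 1.817, -0.096]
force: [-0.2, 0.2, 1.3]
width: 0.36
gripper_force: 40.0
shift [-1.230e-02  1.000e-04 -1.647e-01] yaw 1.256 zax [-0.0232 -0.0736 -0.997 ] closing [ 0.951 -0.31   0.001] j [ 0.82  0.64 -0.43  1.94  0.54  0.67 -0.29]
```

```bash
python3 -m inch '-0.002 0 -0.03 0 0.03; -0.005 0 -0.07 0 0.03; -0.009 0 -0.12 0 0.03; -0.012 0 -0.165 0 0.03; -0.013 0 -0.175 0 0.03'
python3 rows.py .4615 -.0965 .36
```

```text
clock: 27.7
position: [0.4473, -0.3289, 0.3655]
ee_rot: [2.498, 1.813, -0.091]
force: [0.6, 0.1, -1.1]
width: 0.359
gripper_force: 40.0
shift [ 0.2251 -0.0585 -0.0128] yaw 1.255 zax [-0.0164 -0.0778 -0.9968] closing [ 0.951 -0.31   0.009] j [ 0.93  0.41 -0.56  1.78  0.35  1.02 -0.09]
```

```bash
python3 -m inch '0.045 -0.012 -0.003 0 0.03; 0.09 -0.024 -0.006 0 0.03; 0.135 -0.036 -0.009 0 0.03; 0.18 -0.048 -0.012 0 0.03; 0.225 -0.0585 -0.013 0 0.03'
python3 -m inch '0 0 0 0 0.03; 0 0 0 0 0.03; 0 0 0 0 0.03'
python3 look.py f1 shaft_tip:0.154 dial:0.175; python3 rows.py .4615 -.0965 .36
```

```text
clock: 28.2
position: [0.4596, -0.0948, 0.3555]
ee_rot: [2.504, 1.817, -0.096]
force: [1.0, 0.0, -0.1]
width: 0.362
gripper_force: 40.0
clock: 28.5
position: [0.4599, -0.0976, 0.3554]
ee_rot: [2.505, 1.816, -0.097]
force: [-0.9, -0.9, -0.8]
width: 0.362
gripper_force: 40.0
28.5 [ 0.4599 -0.0976  0.3554] yaw 1.2544523346069743 zax [-0.0239 -0.074  -0.997 ]
F [-0.9002 -0.9001 -0.7598] w 0.36187652041440577 gf 39.999729933188064
shaft_tip 0.93 [153.3, 278.7] [ 0.4715 -0.063   0.154 ] tool-shift [0.052  0.0002]
dial 0.73 [262.2, 284.1] [ 0.4591 -0.1092  0.175 ] tool-shift [0.0028 0.0027]
shift [ 0.0014  0.001  -0.0045] yaw 1.253 zax [-0.0236 -0.0738 -0.997 ] closing [ 0.95  -0.312  0.001] j [ 0.6   0.32 -0.66  1.96  0.32  0.98 -0.54]
```

```bash
python3 - <<'E'
from h import *
np.set_printoptions(precision=4,suppress=True)
cal=arm.get_calibration("wrist");s=arm.observe();p=np.array(s["position"]);r=R.from_rotvec(s["ee_rot"]);ez=r.as_matrix()[:,2]
im=cv2.imread("pics/f1.png");g=cv2.cvtColor(im,cv2.COLOR_BGR2GRAY).astype(float)
print(g[130:180:2,262:298:2].astype(int))
print(g[232:300:3,250:316:3].astype(int))
E
```

```text
[[ 63  58  60  54  83  81  81  86  86  81  83  86  87  71  58  56  55  57]
 [ 61  59  60  85  82  81  82  86  81  84  83  85  86  84  76  55  57  56]
 [ 60  61  82  85  83  85  83  86  82  83  84  82  83  84  84  54  57  54]
 [ 61  62  79  79  69  85  85  84  82  85  82  85  81  77  85  86  55  55]
 [ 60  80  83  70  75  80  81  81  79  80  82  80  81  53  83  86  63  62]
 [ 59  86  81  60  85  80  82  81  82  85  84  82  78  53  87  82  70  57]
 [ 56  82  85  48 151 155 150 155 128 132 128 128  99  98  59  86  83  53]
 [ 58  85  84  48  60  59  70  67  64  60  62  85  82  82  56  86  72  56]
 [ 54  85  88  54  75 195 188 187 187 186 184 179 112  46  35  82  65  55]
 [ 61  73  70  58 114 211 210 210 212 214 211 213 212  50  39  76  56  56]
 [ 54  58  73  62 152 213 215 215 211 213 211 213 209  54  38  80  54  56]
 [ 59  55  62  58 133 215 214 215 212 213 217 214 211  61  45  58  56  57]
 [ 58  58  55  47  76 215 213 213 212 213 211 213 140  61  42  57  55  53]
 [ 58  53  55  52  61 134 212 211 213 211 212 191  52  39  56  53  55  56]
 [ 51  53  56  57  45  62 115 171 219 169 143  51 
[... 2215 characters left out ...]
7 171 217 213 200 110  40  38
   41  37  26   8]
 [ 43  37  34  34 192 217 208 213 215 214 167 168 215 212 211 216 203  41
   34  36  34  21]
 [ 34  38  39 214 212 217 212 213 214 215 166 167 214 210 209 216 213 211
   75  34  36  32]
 [ 31  32 110 105 101 108 104 104 106 107  88  88 106 103 102 104 106 104
  109  31  27  34]
 [ 47  46  47  43  43  47  42  47  45  46  50  43  46  44  45  45  45  46
   43  46  46  43]
 [ 48  44  45  44  45  49  45  44  48  41  42  47  46  44  48  48  46  43
   45  42  45  44]
 [ 66  66  66  63  69  67  65  67  67  64  67  67  69  71  70  71  69  68
   70  67  69  70]
 [ 80  75  77  80  78  77  77  77  77  78  77  77  78  79  77  78  79  79
   79  81  78  79]]
```

```bash
python3 - <<'E'
from h import *
np.set_printoptions(precision=4,suppress=True)
cal=arm.get_calibration("wrist");s=arm.observe();p=np.array(s["position"]);r=R.from_rotvec(s["ee_rot"]);M=r.as_matrix()
im=cv2.imread("pics/f1.png");g=cv2.cvtColor(im,cv2.COLOR_BGR2GRAY).astype(float)
print("col279 up",g[205:240,277].astype(int))
for row in (277,280,283): 
    k=np.where(g[row,245:320]>128)[0];print(row,245+k[0],245+k[-1])
k=np.where(g[262:286,272]>128)[0];print("disc top rows col272",262+k[0])
for row in (250,256,260):
    k=np.where(g[row,225:340]<25)[0];print("grip",row,225+k[0],225+k[-1])
# predicted dial base: tool offset unknown (ox,oy); base at z=TCPz-.185
zb=p[2]-.1849
sx=M[:2,0]/np.linalg.norm(M[:2,0]);sy=M[:2,1]/np.linalg.norm(M[:2,1])
ax=p+M[:,2]*(p[2]-zb)/-M[2,2];print("base z",zb,"axis pt",ax)
for ox in(-.004,-.002,0,.002,.004):
    B=ax[:2]+ox*sx
    f=lambda d,z:proj("",np.r_[B+d*sx,zb+z],cal)
    print(ox,"base centre",B,"grip-skirt",f(.017,.004),"top ctr",f(0,.032),"disc front .0135",f(.0135,.032),"grip top front",f(.017,.032),"skirt front",f(.0245,.004))
T=atz("",(151,278.7),.154,cal);print("shaft",T)
E
```

```text
col279 up [212 210 209 214 215 216 215 215 201 237 247 246 177   9  17  36  28  34
  39  44  42  43  41  36  44  39  37  42  40  40  38  33  15  17  12]
277 266 294
280 261 299
283 258 303
disc top rows col272 276
grip 250 240 308
grip 256 238 322
grip 260 237 324
base z 0.1707310902006876 axis pt [ 0.4556 -0.1115  0.1707]
-0.004 base centre [ 0.4543 -0.1153] grip-skirt [242.7771 278.2906] top ctr [309.3572 278.0632] disc front .0135 [280.3121 278.0206] grip top front [272.4822 278.0091] skirt front [227.8137 278.2736]
-0.002 base centre [ 0.455  -0.1134] grip-skirt [238.8304 278.2861] top ctr [305.1662 278.0571] disc front .0135 [275.8535 278.0141] grip top front [267.9501 278.0025] skirt front [223.747  278.2689]
0 base centre [ 0.4556 -0.1115] grip-skirt [234.8523 278.2816] top ctr [300.937  278.0509] disc front .0135 [271.3532 278.0075] grip top front [263.3752 277.9958] skirt front [219.6473 278.2643]
0.002 base centre [ 0.4562 -0.1096] grip-skirt [230.8423 278.277 ] top ctr [296.6692 278.0446] disc front .0135 [266.8105 278.0008] grip top front [258.7569 277.989 ] skirt front [215.5144 278.2596]
0.004 base centre [ 0.4568 -0.1077] grip-skirt [226.8001 278.2724] top ctr [292.3623 278.0383] disc front .0135 [262.2247 277.9941] grip top front [254.0944 277.9822] skirt front [211.3476 278.2548]
shaft [ 0.472  -0.0622  0.154 ]
```

```bash
python3 rows.py .4754 -.048 .3554; python3 rows.py .4754 -.048 .3404
```

```text
shift [ 0.052  -0.0009 -0.0038] yaw 1.253 zax [-0.0236 -0.0738 -0.997 ] closing [ 0.95  -0.312  0.001] j [ 0.6   0.32 -0.66  1.96  0.32  0.98 -0.54]
shift [ 0.0532 -0.0009  0.0111] yaw 1.253 zax [-0.0236 -0.0738 -0.997 ] closing [ 0.95  -0.312  0.001] j [ 0.6   0.32 -0.66  1.96  0.32  0.98 -0.54]
```

```bash
python3 -m inch '0.025 -0.0005 -0.002 0 0.03; 0.045 -0.001 -0.0035 0 0.03; 0.052 -0.001 -0.004 0 0.03; 0.0525 -0.001 0.004 0 0.03; 0.053 -0.001 0.011 0 0.03'
python3 -m inch '0 0 0 0 0.03; 0 0 0 0 0.03'
python3 rows.py .4754 -.048 .3374
```

```text
clock: 29.15
position: [0.475, -0.048, 0.34]
ee_rot: [2.505, 1.816, -0.097]
force: [-1.5, -1.2, -0.6]
width: 0.359
gripper_force: 40.0
clock: 29.35
position: [0.475, -0.0476, 0.3404]
ee_rot: [2.505, 1.816, -0.097]
force: [-0.6, 0.4, -0.8]
width: 0.362
gripper_force: 40.0
shift [-0.      0.0005  0.003 ] yaw 1.254 zax [-0.0242 -0.0738 -0.997 ] closing [ 0.95  -0.311 -0.   ] j [ 0.49  0.35 -0.67  1.96  0.35  0.97 -0.68]
```

```bash
python3 -m inch '0 0 0.002 0 0.03; 0.0003 0 0.004 0 0.03; 0.0003 0 0.004 0 0.03'
python3 -m inch '0 0 0.002 0 0.03; 0.0003 0 0.004 0 0.03; 0.0003 0 0.004 0 0.03'
```

```text
clock: 29.65
position: [0.4752, -0.0469, 0.3366]
ee_rot: [2.504, 1.817, -0.096]
force: [-0.7, 0.7, -1.0]
width: 0.359
gripper_force: 40.0
clock: 29.95
position: [0.4752, -0.0468, 0.3325]
ee_rot: [2.504, 1.817, -0.096]
force: [0.1, 0.3, -2.2]
width: 0.361
gripper_force: 40.0
```

It is entering the bore freely. Continuing.

```bash
python3 -m inch '0.0002 0 0.002 0 0.03; 0.0003 0 0.004 0 0.03; 0.0005 0 0.006 0 0.03; 0.0006 0 0.008 0 0.03; 0.0006 0 0.008 0 0.03'
python3 -m inch '0.0002 0 0.002 0 0.03; 0.0003 0 0.004 0 0.03; 0.0003 0 0.004 0 0.03'
```

```text
clock: 30.45
position: [0.4752, -0.0468, 0.3244]
ee_rot: [2.504, 1.818, -0.096]
force: [-0.3, -1.1, -0.5]
width: 0.36
gripper_force: 40.0
clock: 30.75
position: [0.4754, -0.0468, 0.3207]
ee_rot: [2.504, 1.817, -0.096]
force: [-0.6, -0.6, 2.5]
width: 0.364
gripper_force: 40.0
```

Home at the expected height. Now pressing.

```bash
python3 -m inch '0.0001 0 0.001 0 0.03; 0.0001 0 0.002 0 0.03; 0.0002 0 0.003 0 0.03; 0.0003 0 0.004 0 0.03; 0.0003 0 0.004 0 0.03' 55
python3 -m inch '0.0001 0 0.001 0 0.03; 0.0001 0 0.002 0 0.03; 0.0001 0 0.002 0 0.03'
```

```text
clock: 31.25
position: [0.4754, -0.0468, 0.3169]
ee_rot: [2.504, 1.817, -0.096]
force: [-1.1, -1.5, 6.7]
width: 0.358
gripper_force: 55.0
clock: 31.55
position: [0.4754, -0.0467, 0.3155]
ee_rot: [2.503, 1.817, -0.095]
force: [-3.9, 0.2, 12.2]
width: 0.357
gripper_force: 55.0
```

```bash
python3 -m inch '0.0001 0 0.0007 0 0.03; 0.0001 0 0.0007 0 0.03; 0.0001 0 0.0007 0 0.03'
python3 -m inch '0 0 0 0 0.03; 0 0 0 0 0.03; 0 0 0 0 0.03'
python3 look.py e1 dial:0.131; python3 - <<'E'
from h import *
for c in("top","side"):
    arm.get_image(c)
    print(c,[(d["conf"],d["point"],np.round(atz(c,d["point"],.15),4)) for d in arm.place_of(c,"glass_lid")[:1]])
g=cv2.cvtColor(cv2.imread("pics/e1.png"),cv2.COLOR_BGR2GRAY);h=cv2.cvtColor(cv2.imread("pics/f1.png"),cv2.COLOR_BGR2GRAY)
for a in (g,h):
    k=np.where(a[283,245:320]>128)[0];print(245+k[0],245+k[-1],np.where(a[262:286,272]>128)[0][0]+262)
print(arm.observe()["force"],arm.observe()["ft_torque"],arm.observe()["gripper_force"])
E
```

```text
clock: 31.85
position: [0.4755, -0.0466, 0.3153]
ee_rot: [2.503, 1.816, -0.095]
force: [-5.2, -1.3, 19.0]
width: 0.356
gripper_force: 55.0
clock: 32.15
position: [0.4755, -0.0467, 0.3153]
ee_rot: [2.503, 1.816, -0.095]
force: [-4.9, -0.7, 19.4]
width: 0.36
gripper_force: 55.0
32.15 [ 0.4755 -0.0467  0.3153] yaw 1.2554803285544613 zax [-0.0219 -0.0747 -0.997 ]
F [-4.9156 -0.6674 19.3687] w 0.35960963082557007 gf 55.00537175685167
top [(0.74, [219.8, 273.5], array([0.4796, 0.09  , 0.15  ]))]
side [(0.68, [208.7, 281.5], array([0.4847, 0.0926, 0.15  ]))]
258 303 276
258 303 276
[-4.67710609 -1.397989   19.97346913] [-0.63377336  1.32489756 -0.02603741] 55.00523268885445
```

The dial hasn't slipped in the grip, the shaft is stiff at the expected stop height, and the lid is still in place. Handing in.

```bash
python3 -c "
from cell import arm
print(arm.sign_off())"
```

```text
the job is handed in; nothing more can be done
None
```

I handed the job in at about 32 s of the 70 s: glass lid set inside the hopper lip and let go, and dial pushed home on the D-shaft and held against the hard stop with about 20 N of push and 55 N of grip. The hand-in returned no verdict.

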